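# Fetch a pillar from the bin carousel and mark it

### The arm

A 7-joint arm with a two-finger parallel gripper is mounted at the origin on the work surface. World frame = base frame: x ahead of the robot, y to its left, z up, the work surface at z = 0. Lengths are in mm, angles in rad, forces in N, time in s.
With the tool pointing down it reaches from about 425 to 925 mm from the base axis. Payload 6.8 kg.
Tool frame: the origin (TCP) lies at the very end of the fingers, on their centre line; the grasp point (between the pads) lies 19 mm behind it; z points along the fingers, y is the line along which they close (so a half turn about z gives the same grasp; the last joint's range is limited). The gripper opens to 85 mm and grips with 20 to 120 N. Pads are 22 mm wide; open, the fingers measure 114 mm over their backs; the gripper's body (76 mm by 85 mm) begins 54 mm behind the grasp point. The pads swing forward as they close: fully open they stand 13 mm farther back than shut.
Start: joints at [1.064, 0.477, 0.022, 1.555, -0.011, 1.109, -0.083], TCP at [262.121, -622.045, 231.308] pointing down, gripper open.
Joint ranges: [-2.96, 2.96], [-0.34, 2.1], [-1.41, 1.46], [0.24, 2.44], [-1.37, 4.51], [0.17, 1.92], [-2.96, 2.96]. Speed limits (rad/s): [2.39, 2.39, 3.14, 3.14, 3.14, 3.14, 3.14].

### API

Orientations are given as a unit quaternion [x, y, z, w].
In Python, from workcell import manip gives the robot as it stands. The module is installed in compiled form; this text tells all that it offers.
- The arm moves only by the shell command python3 -m pendant 'ROWS' [OPENING] [FORCE]. ROWS is a JSON object of lists of equal length, an entry for each row: "slide": the shift along the tool's x, y, z each as a share of 120 mm, from -1 to 1, a list of three; "turn": the turn about the tool's z as a share of 180 degrees, from -1 to 1. In form: {"slide": [[dx, dy, dz], ...], "turn": [turn, ...]}. A call has exactly 8 rows; each row is the pose to reach, as a shift and turn from the pose commanded when the call began, along the tool's axes at that moment, turning the shorter way round; what a row does not reach only later rows make up. A row lasts 1/12 s, in which the tool goes at most 41.7 mm and 7.16 degrees, less where a joint would pass 70% of its speed; a pose out of reach is approached as far as the arm can. A call with a number of a shift or a turn outside -1 to 1 is refused whole. A call with a gripper value outside its range is refused whole. OPENING is the closure, from 0 (fully open) to 1 (shut), set as the call begins (- or left out, the last holds). The fingers move at their own pace and stop on an object; FORCE is the grip in N (left out, the last holds). Time passes only in rows, so rows that repeat a pose let the fingers close, or fill a call up. It gives the time, the measured TCP pose, the force, the opening and the grip force at its end, in the units of the state.
- manip.state(): the state, without advancing time (a new reading comes with each control period).
- manip.get_image(name): name is "side" or "top" or "wrist"; returns a dict with "img" (384x512x3 uint8, blue, green, red), "fx", "fy", "cx", "cy" (pixels), "dist_coeffs" ([k1, k2, p1, p2, k3] as OpenCV has them; the pictures are not rectified), "world_to_cam" (4x4, takes a point from world to camera coordinates); the wrist camera has in their place "T_tool_cam" (4x4, takes a point from camera to tool coordinates, whose origin is the TCP and whose axes are the flange's). Camera axes: x right, y down, z forward; pixel columns grow to the right and rows downward; lengths in mm; the calibration is good to about 2 mm. A picture is of the moment at which its call begins: read the wrist's pose just before it. There is no depth.
- manip.hand_in(): hands the job in; it is judged then, once.
The state is a dict: "time_s": time; "joints": joint angles; "joint_velocities": joint speeds; "joint_torque": joint torques, N m; "ee_pos": TCP position; "eef_rot": TCP orientation; "force": force on the tool from outside, world axes, zero at the start; "ft_torque": the same for the moment, N m; "opening": opening from 0.0 (shut) to 1.0 (fully open); "grip_force": force on a finger pad.
Only numpy, scipy, OpenCV 4.12 (cv2) and the standard library are available. Lean on these libraries where they do the work, as an engineer would, in place of code of your own. Each camera call takes 0.05 s, during which the arm holds its last target. There are 200 camera calls.

### The job

Turn the bin carousel until the compartment with the tall hexagon pillar faces the robot, pick the pillar out from under the edge of the clear guard, and, keeping it upright, set it down gently in the low-walled nest of the marking station. Then press the station's black key down to its first click and hold it there for a second to clamp, press on fully to mark, and let it come back up. The tube and the block must stay standing in their compartments, and the bolt bin and the wrench must be left alone.

Things in the scene. Friction and masses are not known exactly. Their poses are not given: they have to be found in the camera images.
- carousel: Fixed stand of the carousel: round dark foot, two 18 mm round posts at x = +60, y = +-160 mm that carry a clear guard plate over the rotor. Origin on the bench at the turning axis; its -x axis is the front, towards the robot (turned up to 9 degrees in yaw).
- guard_edge (a point): Middle of the guard's straight front edge, at its underside, 228 mm above the bench, 77 mm in front of the axis. The guard (240 mm in x, 350 mm along the edge in y, top 246 mm, steel bar along the edge) covers all beyond it, nothing in front. pick_spot is only 15 mm in front, so a gripper pointing straight down hits the edge: lean it back to the robot 30 to 40 degrees, fingers down and forwards.
- rotor: Round grey turntable, 280 mm diameter; origin on the axis at bench height. Four 90 degree compartments centred on its -x, -y, +x, +y; floors 50 mm above the bench, rim lip 14 mm high, hub 60 mm diameter to 135 mm height. Radial dividers (4 mm thick, top at 95 mm height) end in a post at the rim. Turns both ways without end and stays where left (0.2 N m friction).
- post0 (a point): Top centre of a steel post at the rotor's rim, 14 mm diameter, top 128 mm above the bench, 133 mm from the axis; between the compartments centred on rotor -x and -y. The rotor is turned by pushing posts sideways with closed fingers in the free space at the front, in one or several strokes.
- post1 (a point): The same, next post counter-clockwise seen from above (90 degrees on).
- post2 (a point): The same, next counter-clockwise.
- post3 (a point): The same, next counter-clockwise.
- pick_spot (a point): Fixed point at the front of the stand, on the level of the compartment floors (50 mm above the bench), 92 mm from the axis straight towards the front: where the pillar should come to stand, give or take 40 mm.
- pillar: The part wanted: bright steel pillar 115 mm tall, standing; lower 70 mm is a hexagon 44 mm across flats (51 mm across corners), upper 45 mm a round neck 32 mm in diameter, to be gripped. Origin at the centre of its underside, z axis up along it. About 0.5 kg (0.4 to 0.65). It stands about 92 mm from the axis, in a compartment at the side or back at the start.
- tube: Bystander: plain round steel tube piece standing in another compartment, 48 mm diameter, 75 mm tall; origin at the centre of its underside, z up.
- block: Bystander: square steel block standing in another compartment, 46 x 46 mm, 60 mm tall; origin at the centre of its underside, z up.
- station: Fixed marking station: grey plinth 150 mm (x) by 290 mm (y), 40 mm high, origin under its centre on the bench, turned up to 12 degrees in yaw. Far side: a column 50 mm wide (x = +40 to +70, y = +80 mm) with a marking head above.
- head_edge (a point): Middle of the lower front edge of the marking head, 240 mm above the bench, 28 mm beyond the centre of the nest; the head is 70 mm wide (y), 55 mm high and reaches back over the column.
- nest (a point): Centre of the floor of the nest on the station, 40 mm above the bench, at x = -25, y = +80 mm of the station; 80 x 80 mm inside, walls 4 mm thick and 8 mm high, parallel to the station's sides. The pillar fits in with 18 mm to spare on each side.
- key_top (a point): Top centre of the station's round black key, 44 mm diameter, 76 mm above the bench when up, at x = -25, y = -90 mm of the station; pressed straight down. First stage: 5 mm travel at 1 to 2.5 N, then it stops firmly at the first click; the second stage gives way only above 9 N and goes 6 mm further, to 12.6 N. Springs back when let go.
- key_upper (a joint): First-stage travel of the key, 0 (up) to 0.005 m (first click).
- key_lower (a joint): Second-stage travel of the key, 0 to 0.006 m (fully down).
- bolt_bin: Bystander: orange open bin 160 x 80 mm, 60 mm high, with bolts; origin at the centre of its underside.
- wrench: Bystander: steel wrench 150 mm long lying on the bench, under 15 mm thick.

How it is judged (in metres and radians):
On the way, in this order (a step that is already met when the one before it is completed fails the run):
1. the carousel is turned so that the pillar, standing untouched in its compartment, is at the front (within 45 mm of pick_spot), and has come to rest (horizontal distance between pillar and pick_spot below 0.045 m and z of pillar in the frame of rotor below 0.056 m and angle between pillar's own z axis and vertical below 0.1 rad and contact force between the fingers and pillar below 0.3 N and angular speed of rotor below 0.1 rad/s), for 0.2 s.
2. the pillar stands upright in the nest, let go (horizontal distance between pillar and nest below 0.03 m and z of pillar in the frame of nest below 0.004 m and angle between pillar's own z axis and vertical below 0.06 rad and contact force between the fingers and pillar below 0.3 N), for 0.2 s.
3. the key is held at its first click for at least half a second (first stage down 4.2 mm or more, second stage less than 2 mm) (value of joint key_upper above 0.0042 m and value of joint key_lower below 0.002 m), for 0.5 s.
4. the key is pressed fully (second stage down 4.5 mm or more) (value of joint key_lower above 0.0045 m), for 0.1 s.
At the end, for the whole second after the job is handed in: The pillar stands upright (within 0.06 rad) on the floor of the nest (origin within 30 mm of its centre, less than 4 mm above its floor), at rest; the key is up again (both stages within 1 mm); tube and block stand upright on the floor of the rotor (horizontal distance between pillar and nest below 0.03 m and z of pillar in the frame of nest below 0.004 m and angle between pillar's own z axis and vertical below 0.06 rad and linear speed of pillar below 0.02 m/s and value of joint each of key_upper, key_lower below 0.001 m and angle between each of tube, block's own z axis and vertical below 0.1 rad and z of each of tube, block in the frame of rotor below 0.056 m and horizontal distance between each of tube, block and rotor below 0.125 m); the robot touches nothing.
It fails at once if the key is pressed into its second stage while the pillar is not in the nest (value of joint key_lower above 0.003 m and horizontal distance between pillar and nest above 0.04 m).
It fails at once if the pillar is set down on the station with more than 80 N (contact force between pillar and station above 80 N).
It fails at once if the pillar, tube or block is tipped over (angle between pillar's own z axis and vertical above 0.9 rad or angle between any of tube, block's own z axis and vertical above 0.5 rad).
It fails at once if the bolt bin or the wrench is moved more than 30 mm (distance of any of bolt_bin, wrench from where it was at the start of the episode above 0.03 m).
It also fails if it takes over 72 s, if anything falls off the work surface, if the arm or the gripper's body presses on something with over 40 N, if the wrist force passes 120 N, or if a joint passes its speed limit or range.

## Working session

There is one attempt and no reset: what is moved stays moved. The work goes in short steps, Python scripts to look and compute and a shell command to move; the robot and the scene stay as the last step left them, time stands still between calls to the robot, and variables do not carry over. Pictures are saved under pics/ and viewed, at most 10 in all, crops included, and the job is handed in when it is done.

```bash
mkdir -p pics
cat > h.py <<'E'
import numpy as np, cv2
from workcell import manip
from scipy.spatial.transform import Rotation as R
def cal(d):
    K=np.array([[d['fx'],0,d['cx']],[0,d['fy'],d['cy']],[0,0,1]],float)
    return K,np.array(d['dist_coeffs'],float)
def proj(d,P):
    K,D=cal(d);W=np.array(d['world_to_cam'])
    return cv2.projectPoints(np.array(P,float).reshape(-1,3),cv2.Rodrigues(W[:3,:3])[0],W[:3,3],K,D)[0].reshape(-1,2)
def onz(d,uv,z):
    K,D=cal(d);W=np.array(d['world_to_cam']);Rm=W[:3,:3];C=-Rm.T@W[:3,3]
    u=cv2.undistortPoints(np.array(uv,float).reshape(-1,1,2),K,D).reshape(-1,2)
    r=np.c_[u,np.ones(len(u))]@Rm
    z=np.broadcast_to(z,len(u))
    return C+r*((z-C[2])/r[:,2])[:,None]
def get(n):
    s=manip.state();d=manip.get_image(n)
    if 'T_tool_cam' in d:
        T=np.eye(4);T[:3,:3]=R.from_quat(s['eef_rot']).as_matrix();T[:3,3]=s['ee_pos']
        d['world_to_cam']=np.linalg.inv(T@np.array(d['T_tool_cam']))
    return d
def rel(s,P):
    "world point -> slide units in current tool frame"
    return R.from_quat(s['eef_rot']).inv().apply(np.array(P)-s['ee_pos'])/120
E
python3 - <<'E'
from h import *
import pickle
s=manip.state();print(s)
for n in('top','side'):
    d=get(n);pickle.dump(d,open(n+'.pkl','wb'));cv2.imwrite(f'pics/{n}0.png',cv2.resize(d['img'],(800,600),interpolation=cv2.INTER_CUBIC));W=d['world_to_cam'];W=np.array(W);print(n,-W[:3,:3].T@W[:3,3],d['fx'])
E
```

```text
{'time_s': 0.0, 'joints': array([ 1.0638706 ,  0.47778982,  0.02235253,  1.55642915, -0.01150592,
        1.10931444, -0.08309949]), 'joint_velocities': array([-0.00219318, -0.00029188,  0.00060961, -0.00101404,  0.00058946,
       -0.00018143, -0.00065325]), 'joint_torque': array([-9.59926329e-04, -5.96458876e+01,  1.60729095e+00, -2.81206173e+01,
        1.23555015e-02,  9.43624880e-03,  3.66194934e-05]), 'ee_pos': array([ 261.88118064, -621.49335588,  230.34228249]), 'eef_rot': array([ 9.80181828e-01,  1.98097860e-01, -2.45142787e-04, -8.72428314e-04]), 'force': array([0.04528269, 0.0716449 , 0.38293908]), 'ft_torque': array([-0.0522255 , -0.01784848,  0.00795915]), 'grip_force': 0.0, 'opening': 0.9996819355524632}
top [ 410.62632171   10.85659239 1212.43847262] 348.6615895333977
side [-81.84112653 319.96087278 797.5633763 ] 347.15804119607924
```

View pics/top0.png

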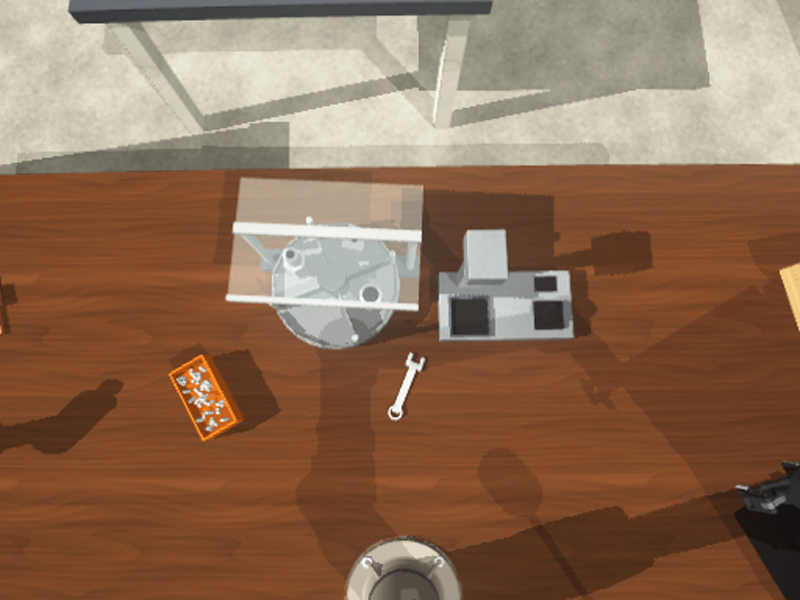

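View pics/side0.png

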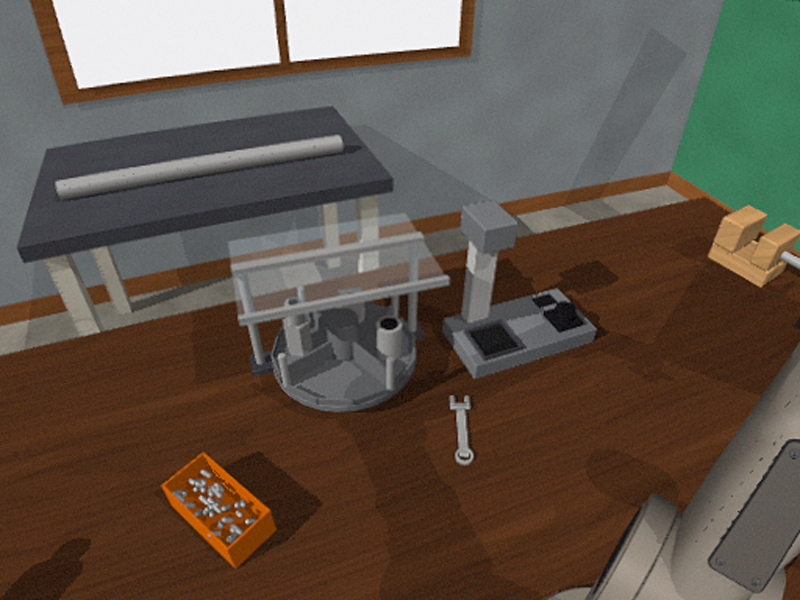

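Run:
```python
from h import *
import pickle
t=pickle.load(open('top.pkl','rb'))['img'];s=pickle.load(open('side.pkl','rb'))['img']
a=cv2.resize(t[105:235,140:300],(800,650),interpolation=cv2.INTER_CUBIC)[:600]
b=cv2.resize(s[130:270,140:300],(686,600),interpolation=cv2.INTER_CUBIC)
cv2.imwrite('pics/tc.png',a);cv2.imwrite('pics/sc.png',b)
```

```text
(no output)
```

View pics/tc.png

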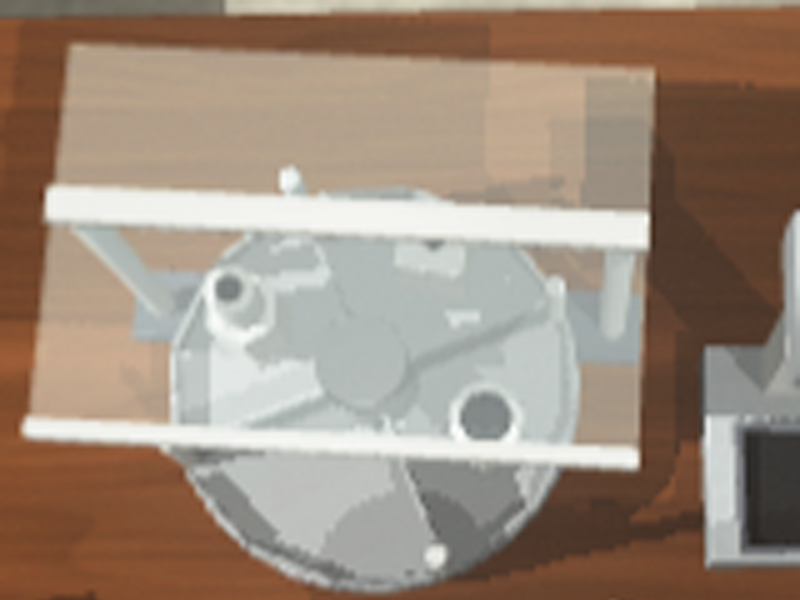

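View pics/sc.png

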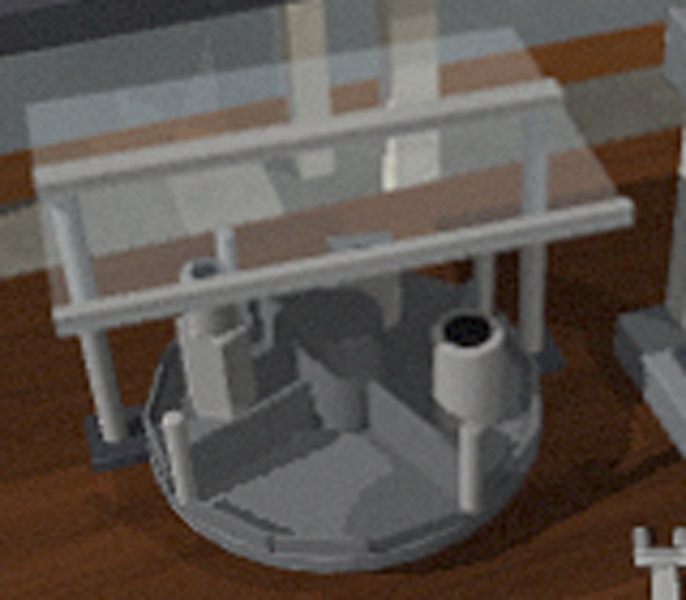

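Run:
```python
from h import *
import pickle
from scipy.optimize import least_squares
t=pickle.load(open('top.pkl','rb'));s=pickle.load(open('side.pkl','rb'))
ct=lambda p:np.array(p)/5+[140,105]
cs=lambda p:np.array(p)/(686/160)+[140,130]
pt=[(435,555),(555,287),(290,178)]
P=onz(t,ct(pt),128);print('posts top',P.round(1))
Q=onz(s,cs([(173,416),(468,425)]),128);print('posts side',Q.round(1))
f=lambda v:np.r_[[np.array([v[0]+133*np.cos(v[2]+k*np.pi/2),v[1]+133*np.sin(v[2]+k*np.pi/2)]) for k in range(3)]].ravel()-P[:,:2].ravel()
r=least_squares(f,[650,60,-2]);print('axis',r.x,np.rad2deg(r.x[2]),r.fun.round(1))
print('pillar top',onz(t,ct([(229,289)]),165).round(1),onz(s,cs([(204,272)]),165).round(1))
print('tube top',onz(t,ct([(485,415)]),125).round(1),onz(s,cs([(467,330)]),125).round(1))
g=onz(t,ct([(23,430),(640,460),(45,200),(650,235)]),246);print('guard',g.round(1))
g2=onz(s,cs([(58,320),(632,210)]),240);print('guard side',g2.round(1))
f2=lambda p:np.array(p)/1.5625
st=onz(t,f2([(439,272),(570,271),(574,338),(439,341)]),40);print('plinth',st.round(1),st.mean(0))
print('nest',onz(t,f2([(450,297),(490,297),(490,336),(450,336)]),40).mean(0))
ss=onz(s,f2([(444,321),(557,290),(596,328),(474,376)]),40);print('plinth side',ss.round(1))
print('key top',onz(t,f2([(550,315)]),76),onz(s,f2([(566,312)]),76), 'cam key',onz(t,f2([(545,283)]),50))
```

```text
posts top [[527.4  89.2 128. ]
 [699.1  12.3 128. ]
 [774.6 184.  128. ]]
posts side [[602.7 259.8 128. ]
 [528.5  89.7 128. ]]
axis [651.1574425  136.51605418  -2.77470836] -158.9790786106624 [-0.4 -0.4 -0.2  0.1  0.7  0.3]
pillar top [[690.7 214.9 165. ]] [[689.3 215.2 165. ]]
tube top [[616.6  57.7 125. ]] [[614.6  57.6 125. ]]
guard [[588.3 314.5 246. ]
 [566.9 -34.5 246. ]
 [723.9 307.7 246. ]
 [697.9 -42.9 246. ]]
guard side [[586.1 314.2 240. ]
 [561.9 -31.7 240. ]]
plinth [[ 679.7  -90.4   40. ]
 [ 678.5 -380.1   40. ]
 [ 530.  -378.4   40. ]
 [ 527.2  -86.3   40. ]] [ 603.85726117 -233.78641724   40.        ]
nest [ 580.02453799 -155.08814503   40.        ]
plinth side [[ 667.9  -85.8   40. ]
 [ 669.9 -371.8   40. ]
 [ 531.  -376.    40. ]
 [ 506.5  -72.2   40. ]]
key top [[ 575.65237931 -318.99086861   76.        ]] [[ 565.61764215 -314.39055721   76.        ]] cam key [[ 650.02091981 -320.07711574   50.        ]]
```

```bash
python3 -m pendant '{"slide":[[1,-0.75,-1],[1,-0.75,-1],[1,-0.75,-1],[1,-0.75,-1],[1,-0.75,-1],[1,-0.75,-1],[1,-0.75,-1],[1,-0.75,-1]],"turn":[0,0,0,0,0,0,0,0]}' 1 60
python3 -m pendant '{"slide":[[1,-0.75,-1],[1,-0.75,-1],[1,-0.75,-1],[1,-0.75,-1],[1,-0.75,-1],[1,-0.75,-1],[1,-0.75,-1],[1,-0.75,-1]],"turn":[0.05,0.1,0.147,0.147,0.147,0.147,0.147,0.147]}'
```

```text
time_s: 0.77
ee_pos: [336.7, -492.9, 350.4]
eef_rot: [0.98, 0.198, -0.001, -0.0]
force: [0.3, -0.6, -0.7]
opening: -0.0
grip_force: 0.0
time_s: 1.43
ee_pos: [411.9, -364.6, 469.4]
eef_rot: [0.999, -0.033, -0.002, -0.0]
force: [-1.3, -1.0, 0.8]
opening: 0.001
grip_force: 0.0
```

```bash
for i in 1; do python3 -m pendant '{"slide":[[1,-1,0],[1,-1,0],[1,-1,0],[1,-1,0],[1,-1,0],[1,-1,0],[1,-1,0],[1,-1,0]],"turn":[0,0,0,0,0,0,0,0]}'; done
python3 -m pendant '{"slide":[[1,-1,0],[1,-1,0],[1,-1,0],[1,-1,0],[1,-1,0],[1,-1,0],[1,-1,0],[1,-1,0]],"turn":[0,0,0,0,0,0,0,0]}'
python3 -m pendant '{"slide":[[1,-0.4,0],[1,-0.4,0],[1,-0.4,0],[1,-0.4,0],[1,-0.4,0],[1,-0.4,0],[1,-0.4,0],[1,-0.4,0]],"turn":[0,0,0,0,0,0,0,0]}'
python3 -m pendant '{"slide":[[1,0,0],[1,0,0],[1,0,0],[1,0,0],[1,0,0],[1,0,0],[1,0,0],[1,0,0]],"turn":[0,0,0,0,0,0,0,0]}'
python3 -m pendant '{"slide":[[1,0,0],[1,0,0],[1,0,0],[1,0,0],[1,0,0],[1,0,0],[1,0,0],[1,0,0]],"turn":[0,0,0,0,0,0,0,0]}'; python3 -c "
from h import *;s=manip.state();print(s['joints'].round(2))"
```

```text
time_s: 2.1
ee_pos: [539.2, -253.5, 470.3]
eef_rot: [0.999, -0.034, -0.001, 0.0]
force: [-0.9, 0.2, -0.2]
opening: -0.005
grip_force: 0.0
time_s: 2.77
ee_pos: [666.9, -141.6, 471.7]
eef_rot: [0.999, -0.034, 0.0, 0.001]
force: [0.0, -0.4, 0.2]
opening: 0.003
grip_force: 0.0
time_s: 3.43
ee_pos: [789.4, -100.3, 474.3]
eef_rot: [0.999, -0.033, 0.002, 0.001]
force: [-0.9, -0.5, -0.9]
opening: -0.002
grip_force: 0.0
time_s: 4.1
ee_pos: [886.5, -104.2, 457.1]
eef_rot: [0.999, -0.032, 0.02, 0.002]
force: [-0.2, 0.1, -0.4]
opening: -0.0
grip_force: 0.0
time_s: 4.77
ee_pos: [919.4, -102.9, 417.9]
eef_rot: [0.999, -0.032, 0.035, 0.003]
force: [-0.6, 0.4, -0.2]
opening: 0.003
grip_force: 0.0
[-0.05  1.11  1.45  0.24 -1.35  1.92 -1.43]
```

```bash
python3 -m pendant '{"slide":[[-1,0,0],[-1,0,0],[-1,0,0],[-1,0,0],[-1,0,0],[-1,0,0],[-1,0,0],[-1,0,0]],"turn":[0,0,0,0,0,0,0,0]}'; python3 -c "
from h import *;s=manip.state();print(s['joints'].round(2))"
```

```text
time_s: 5.43
ee_pos: [801.6, -93.7, 408.5]
eef_rot: [0.999, -0.03, 0.034, 0.002]
force: [1.1, 0.1, -0.0]
opening: 0.0
grip_force: 0.0
[-0.46  0.94  1.43  1.01 -0.99  1.73 -1.07]
```

```bash
for i in 1; do python3 -m pendant '{"slide":[[-0.6,0,-1],[-0.6,0,-1],[-0.6,0,-1],[-0.6,0,-1],[-0.6,0,-1],[-0.6,0,-1],[-0.6,0,-1],[-0.6,0,-1]],"turn":[0,0,0,0,0,0,0,0]}'; done | grep -E 'ee_pos|rot'
python3 -m pendant '{"slide":[[-0.3,0,-1],[-0.3,0,-1],[-0.3,0,-1],[-0.3,0,-1],[-0.3,0,-1],[-0.3,0,-1],[-0.3,0,-1],[-0.3,0,-1]],"turn":[0,0,0,0,0,0,0,0]}'| grep -E 'ee_pos|rot'
python3 -m pendant '{"slide":[[0,0,-1],[0,0,-1],[0,0,-1],[0,0,-1],[0,0,-1],[0,0,-1],[0,0,-1],[0,0,-1]],"turn":[0,0,0,0,0,0,0,0]}'| grep -E 'ee_pos|rot'; python3 -c "
from h import *;s=manip.state();print(s['joints'].round(2))"
python3 -m pendant '{"slide":[[0,0,-1],[0,0,-1],[0,0,-1],[0,0,-1],[0,0,-1],[0,0,-1],[0,0,-1],[0,0,-1]],"turn":[0,0,0,0,0,0,0,0]}'| grep -E 'ee_pos|rot'; python3 -c "
from h import *;s=manip.state();print(s['joints'].round(2))"
```

```text
ee_pos: [721.7, -88.6, 520.1]
eef_rot: [0.999, -0.031, 0.032, 0.003]
ee_pos: [677.4, -86.5, 637.3]
eef_rot: [0.999, -0.032, 0.032, 0.003]
ee_pos: [641.1, -72.0, 763.2]
eef_rot: [0.99, -0.033, 0.138, 0.011]
[-0.38  0.36  0.79  0.67 -0.33  1.92 -1.45]
ee_pos: [595.4, -68.5, 799.5]
eef_rot: [0.987, -0.033, 0.16, 0.01]
[-0.32  0.23  0.53  0.7  -0.15  1.92 -1.54]
```

```bash
python3 -m pendant '{"slide":[[0.5,0,-1],[0.5,0,-1],[0.5,0,-1],[0.5,0,-1],[0.5,0,-1],[0.5,0,-1],[0.5,0,-1],[0.5,0,-1]],"turn":[0,0,0,0,0,0,0,0]}'| grep -E 'ee_pos|rot'
python3 -m pendant '{"slide":[[0.5,0,-1],[0.5,0,-1],[0.5,0,-1],[0.5,0,-1],[0.5,0,-1],[0.5,0,-1],[0.5,0,-1],[0.5,0,-1]],"turn":[0,0,0,0,0,0,0,0]}'| grep -E 'ee_pos|rot'; python3 -c "
from h import *;s=manip.state();print(s['joints'].round(2))"
```

```text
ee_pos: [591.9, -66.1, 826.5]
eef_rot: [0.982, -0.033, 0.187, 0.011]
ee_pos: [583.7, -63.2, 852.8]
eef_rot: [0.977, -0.033, 0.212, 0.013]
[-0.37  0.21  0.59  0.61 -0.17  1.92 -1.54]
```

```bash
python3 -m pendant '{"slide":[[0.7,0,-1],[0.7,0,-1],[0.7,0,-1],[0.7,0,-1],[0.7,0,-1],[0.7,0,-1],[0.7,0,-1],[0.7,0,-1]],"turn":[0,0,0,0,0,0,0,0]}'| grep -E 'ee_pos|rot'
python3 -m pendant '{"slide":[[0.7,0,-1],[0.7,0,-1],[0.7,0,-1],[0.7,0,-1],[0.7,0,-1],[0.7,0,-1],[0.7,0,-1],[0.7,0,-1]],"turn":[0,0,0,0,0,0,0,0]}'| grep -E 'ee_pos|rot'
python3 -m pendant '{"slide":[[0.7,0,-1],[0.7,0,-1],[0.7,0,-1],[0.7,0,-1],[0.7,0,-1],[0.7,0,-1],[0.7,0,-1],[0.7,0,-1]],"turn":[0,0,0,0,0,0,0,0]}'| grep -E 'time|ee_pos|rot'; python3 -c "
from h import *;s=manip.state();print(s['joints'].round(2))"
```

```text
ee_pos: [586.2, -61.1, 876.1]
eef_rot: [0.971, -0.033, 0.237, 0.014]
ee_pos: [581.8, -58.3, 900.0]
eef_rot: [0.965, -0.032, 0.262, 0.016]
time_s: 11.43
ee_pos: [571.5, -55.2, 924.2]
eef_rot: [0.958, -0.032, 0.285, 0.017]
[-0.39  0.21  0.65  0.47 -0.2   1.92 -1.55]
```

Run:
```python
from h import *
s=manip.state();M=R.from_quat(s['eef_rot']).as_matrix();print(M.round(3))
print(rel(s,[505,125,250]).round(3))
```

```text
[[ 0.835 -0.071  0.545]
 [-0.052 -0.997 -0.051]
 [ 0.547  0.014 -0.837]]
[-3.616 -1.54   4.323]
```

```bash
python3 -m pendant '{"slide":[[-0.72,-0.31,0.86],[-0.72,-0.31,0.86],[-0.72,-0.31,0.86],[-0.72,-0.31,0.86],[-0.72,-0.31,0.86],[-0.72,-0.31,0.86],[-0.72,-0.31,0.86],[-0.72,-0.31,0.86]],"turn":[0,0,0,0,0,0,0,0]}' 1 | grep -E 'ee_pos|rot'
python3 -m pendant '{"slide":[[-0.72,-0.31,0.86],[-0.72,-0.31,0.86],[-0.72,-0.31,0.86],[-0.72,-0.31,0.86],[-0.72,-0.31,0.86],[-0.72,-0.31,0.86],[-0.72,-0.31,0.86],[-0.72,-0.31,0.86]],"turn":[0,0,0,0,0,0,0,0]}' | grep -E 'ee_pos|rot'
python3 -m pendant '{"slide":[[-0.72,-0.31,0.86],[-0.72,-0.31,0.86],[-0.72,-0.31,0.86],[-0.72,-0.31,0.86],[-0.72,-0.31,0.86],[-0.72,-0.31,0.86],[-0.72,-0.31,0.86],[-0.72,-0.31,0.86]],"turn":[0,0,0,0,0,0,0,0]}' | grep -E 'ee_pos|rot'
python3 -m pendant '{"slide":[[-0.72,-0.31,0.86],[-0.72,-0.31,0.86],[-0.72,-0.31,0.86],[-0.72,-0.31,0.86],[-0.72,-0.31,0.86],[-0.72,-0.31,0.86],[-0.72,-0.31,0.86],[-0.72,-0.31,0.86]],"turn":[0,0,0,0,0,0,0,0]}'
python3 - <<'E'
from h import *
s=manip.state();M=R.from_quat(s['eef_rot']).as_matrix();print(M.round(3),s['joints'].round(2))
for P in([500,125,200],[515,125,107]):print(rel(s,P).round(3))
E
```

```text
ee_pos: [558.8, -20.8, 796.1]
eef_rot: [0.956, -0.034, 0.29, 0.016]
ee_pos: [546.3, 16.1, 660.0]
eef_rot: [0.957, -0.034, 0.288, 0.016]
ee_pos: [533.1, 53.0, 525.1]
eef_rot: [0.957, -0.033, 0.287, 0.016]
time_s: 14.1
ee_pos: [520.2, 89.8, 390.7]
eef_rot: [0.957, -0.033, 0.287, 0.016]
force: [0.0, -0.0, 0.0]
opening: 0.002
grip_force: 0.0
[[ 0.833 -0.072  0.549]
 [-0.054 -0.997 -0.05 ]
 [ 0.551  0.012 -0.834]] [-0.76 -0.2   0.24  2.1   0.52  0.81 -2.43]
[-1.032 -0.299  1.219]
[-1.355 -0.318  1.934]
```

```bash
python3 -m pendant '{"slide":[[-0.68,-0.2,0.97],[-0.68,-0.2,0.97],[-0.68,-0.2,0.97],[-0.68,-0.2,0.97],[-0.68,-0.2,0.97],[-0.68,-0.2,0.97],[-0.68,-0.2,0.97],[-0.68,-0.2,0.97]],"turn":[0,0,0,0,0,0,0,0]}' 1 | grep -E 'ee_pos|rot'
python3 -m pendant '{"slide":[[-0.65,-0.13,0.96],[-0.65,-0.13,0.96],[-0.65,-0.13,0.96],[-0.65,-0.13,0.96],[-0.65,-0.13,0.96],[-0.65,-0.13,0.96],[-0.65,-0.13,0.96],[-0.65,-0.13,0.96]],"turn":[0,0,0,0,0,0,0,0]}'
python3 - <<'E'
from h import *
s=manip.state();M=R.from_quat(s['eef_rot']).as_matrix();print(s['joints'].round(2))
d=get('wrist');cv2.imwrite('pics/w1.png',d['img'])
a0=201
for a in np.arange(186,237,6):
    P=[651+133*np.cos(np.deg2rad(a)),136.5+133*np.sin(np.deg2rad(a)),107];print(a,np.round(P),rel(s,P).round(3))
E
```

```text
ee_pos: [517.6, 112.4, 248.3]
eef_rot: [0.957, -0.033, 0.288, 0.016]
time_s: 15.43
ee_pos: [520.6, 132.5, 137.3]
eef_rot: [0.963, -0.033, 0.265, 0.025]
force: [0.2, 0.3, -0.6]
opening: 0.0
grip_force: 0.0
[-1.2   0.29  0.74  2.37  0.82  0.17 -2.96]
186 [519. 123. 107.] [-0.139  0.076  0.214]
192 [521. 109. 107.] [-0.117  0.189  0.231]
198 [525.  95. 107.] [-0.086  0.298  0.253]
204 [529.  82. 107.] [-0.045  0.403  0.282]
210 [536.  70. 107.] [0.005 0.502 0.315]
216 [543.  58. 107.] [0.064 0.594 0.354]
222 [552.  48. 107.] [0.132 0.678 0.397]
228 [562.  38. 107.] [0.206 0.754 0.444]
234 [573.  29. 107.] [0.287 0.819 0.494]
```

View pics/w1.png

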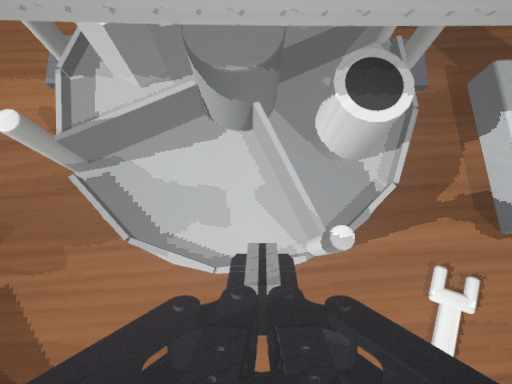

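```bash
python3 -m pendant '{"slide":[[-0.04,0.02,0.12],[-0.08,0.04,0.25],[-0.08,0.04,0.25],[-0.08,0.04,0.25],[-0.08,0.04,0.25],[-0.08,0.04,0.25],[-0.08,0.04,0.25],[-0.08,0.04,0.25]],"turn":[0,0,0,0,0,0,0,0]}'
python3 - <<'E'
from h import *
s=manip.state();M=R.from_quat(s['eef_rot']).as_matrix();print(s['joints'].round(2),M.round(2))
for a in np.arange(192,246,6):
    P=[651+131*np.cos(np.deg2rad(a)),136.5+131*np.sin(np.deg2rad(a)),109];print(a,np.round(P),rel(s,P).round(2).tolist())
E
```

```text
time_s: 16.15
ee_pos: [529.2, 128.6, 120.8]
eef_rot: [0.966, -0.033, 0.253, 0.029]
force: [-0.4, -0.3, 0.1]
opening: -0.003
grip_force: 0.0
[-1.07  0.32  0.62  2.35  0.83  0.17 -2.96] [[ 0.87 -0.08  0.49]
 [-0.05 -1.   -0.07]
 [ 0.49  0.04 -0.87]]
192 [523. 109. 109.] [-0.09, 0.16, 0.07]
198 [526.  96. 109.] [-0.06, 0.27, 0.09]
204 [531.  83. 109.] [-0.01, 0.37, 0.12]
210 [538.  71. 109.] [0.04, 0.47, 0.15]
216 [545.  60. 109.] [0.09, 0.56, 0.19]
222 [554.  49. 109.] [0.16, 0.64, 0.23]
228 [563.  39. 109.] [0.24, 0.72, 0.28]
234 [574.  31. 109.] [0.32, 0.78, 0.33]
240 [586.  23. 109.] [0.4, 0.84, 0.38]
```

```bash
python3 -m pendant '{"slide":[[0,0,0],[0,0,0],[0,0,0],[0,0,0],[0,0,0],[0,0,0],[0,0,0],[0,0,0]],"turn":[0.04,0.08,0.12,0.16,0.2,0.24,0.28,0.32]}'
python3 - <<'E'
from h import *
s=manip.state();M=R.from_quat(s['eef_rot']).as_matrix();print(s['joints'].round(2),M.round(2))
E
```

```text
time_s: 16.82
ee_pos: [527.9, 131.9, 128.1]
eef_rot: [0.859, -0.452, 0.23, -0.074]
force: [-1.0, 1.5, -0.3]
opening: 0.001
grip_force: 0.0
[-1.33  0.41  0.95  2.33 -0.23  0.17 -2.8 ] [[ 0.49 -0.74  0.46]
 [-0.81 -0.58 -0.08]
 [ 0.33 -0.33 -0.88]]
```

```bash
python3 -m pendant '{"slide":[[0,0,0],[0,0,0],[0,0,0],[0,0,0],[0,0,0],[0,0,0],[0,0,0],[0,0,0]],"turn":[0.04,0.08,0.12,0.16,0.2,0.24,0.28,0.32]}' |grep -E "pos|rot"
python3 - <<'E'
from h import *
s=manip.state();M=R.from_quat(s['eef_rot']).as_matrix();print(s['joints'].round(2),M.round(2))
E
python3 -m pendant '{"slide":[[0,0,0],[0,0,0],[0,0,0],[0,0,0],[0,0,0],[0,0,0],[0,0,0],[0,0,0]],"turn":[0.04,0.08,0.12,0.16,0.2,0.24,0.28,0.32]}'
python3 - <<'E'
from h import *
s=manip.state();M=R.from_quat(s['eef_rot']).as_matrix();print(s['joints'].round(2),M.round(2))
for a in np.arange(186,246,6):
    P=[651+131*np.cos(np.deg2rad(a)),136.5+131*np.sin(np.deg2rad(a)),109];print(a,np.round(P),rel(s,P).round(2).tolist())
E
```

```text
ee_pos: [527.2, 131.6, 127.6]
eef_rot: [-0.538, 0.808, -0.166, 0.175]
[-1.48  0.59  1.22  2.34 -1.12  0.31 -2.94] [[-0.36 -0.81  0.46]
 [-0.93  0.37 -0.08]
 [-0.1  -0.46 -0.88]]
time_s: 18.15
ee_pos: [524.3, 26.9, 136.1]
eef_rot: [-0.279, 0.927, -0.046, 0.248]
force: [0.4, -0.3, -1.5]
opening: -0.001
grip_force: 0.0
[-0.91  0.26  0.82  2.41 -1.37  0.17 -2.96] [[-0.72 -0.49  0.48]
 [-0.54  0.84  0.05]
 [-0.43 -0.22 -0.87]]
186 [521. 123. 109.] [-0.31, 0.74, 0.23]
192 [523. 109. 109.] [-0.26, 0.63, 0.23]
198 [526.  96. 109.] [-0.23, 0.53, 0.24]
204 [531.  83. 109.] [-0.2, 0.42, 0.25]
210 [538.  71. 109.] [-0.18, 0.3, 0.27]
216 [545.  60. 109.] [-0.17, 0.19, 0.3]
222 [554.  49. 109.] [-0.18, 0.08, 0.33]
228 [563.  39. 109.] [-0.19, -0.02, 0.36]
234 [574.  31. 109.] [-0.22, -0.13, 0.4]
240 [586.  23. 109.] [-0.25, -0.23, 0.44]
```

Run:
```python
from h import *
import pickle
d=get('top');pickle.dump(d,open('top2.pkl','wb'))
cv2.imwrite('pics/tc2.png',cv2.resize(d['img'][105:235,140:300],(738,600),interpolation=cv2.INTER_CUBIC))
```

```text
(no output)
```

View pics/tc2.png

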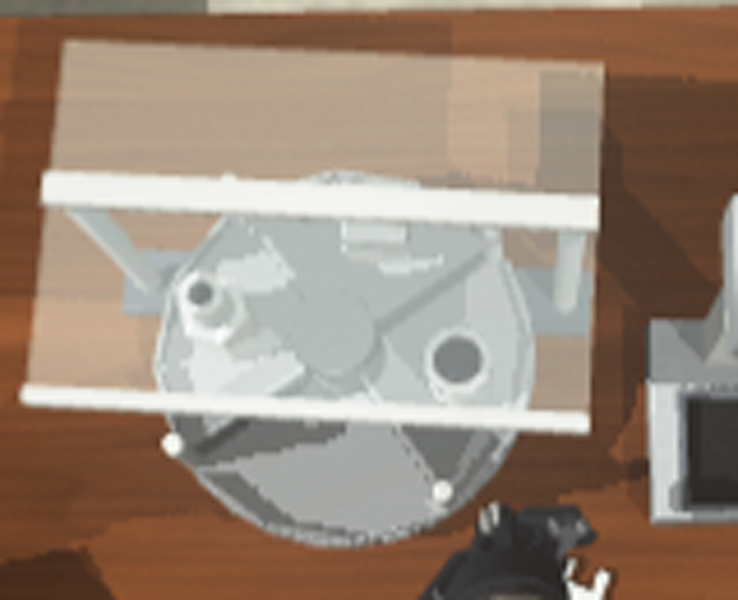

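Run:
```python
from h import *
import pickle
d=pickle.load(open('top2.pkl','rb'))
c=lambda p:np.array(p)/4.6125+[140,105]
P=onz(d,c([(443,490),(172,444)]),128);print(P.round(1))
for p in P: v=p[:2]-[651.2,136.5];print(np.hypot(*v),np.rad2deg(np.arctan2(v[1],v[0]))%360)
p=onz(d,c([(200,293)]),165)[0];v=p[:2]-[651.2,136.5];print(p,np.hypot(*v),np.rad2deg(np.arctan2(v[1],v[0])))
```

```text
[[542.1  60.9 128. ]
 [575.8 246.2 128. ]]
132.76520551119128 214.73320056614318
133.09970860097255 124.51630872359614
[672.48514019 222.01683727 165.        ] 88.12597034639734 76.02309023318007
```

Run:
```python
from h import *
s=manip.state()
for P in([520,27,155],[528,80,158],[528,115,150]):print(rel(s,P).round(2).tolist())
```

```text
[-0.07, 0.02, -0.15]
[-0.36, 0.36, -0.11]
[-0.49, 0.62, -0.04]
```

```bash
python3 -m pendant '{"slide":[[-0.07,0.02,-0.15],[-0.07,0.02,-0.15],[-0.2,0.18,-0.14],[-0.36,0.36,-0.11],[-0.49,0.62,-0.04],[-0.49,0.62,-0.04],[-0.49,0.62,-0.04],[-0.49,0.62,-0.04]],"turn":[-0.04,-0.08,-0.12,-0.16,-0.2,-0.24,-0.28,-0.32]}' |grep -E "pos|rot|force"
python3 -m pendant '{"slide":[[0,0,0],[0,0,0],[0,0,0],[0,0,0],[0,0,0],[0,0,0],[0,0,0],[0,0,0]],"turn":[-0.04,-0.08,-0.12,-0.16,-0.2,-0.24,-0.28,-0.32]}'
python3 - <<'E'
from h import *
s=manip.state();M=R.from_quat(s['eef_rot']).as_matrix();print(s['joints'].round(2),M.round(2))
for P in([528,115,150],[528,115,110]):print(rel(s,P).round(2).tolist())
E
```

```text
ee_pos: [527.0, 122.8, 148.3]
eef_rot: [-0.672, 0.696, -0.154, 0.199]
force: [-0.4, 0.3, -0.1]
grip_force: 0.0
time_s: 19.53
ee_pos: [527.1, 121.8, 148.5]
eef_rot: [0.923, -0.29, 0.23, -0.101]
force: [0.6, 0.3, 0.1]
opening: -0.0
grip_force: 0.0
[-1.3   0.32  1.02  2.37 -0.99  0.17 -1.6 ] [[ 0.73 -0.49  0.48]
 [-0.58 -0.81  0.05]
 [ 0.37 -0.32 -0.87]]
[0.04, 0.04, -0.01]
[-0.08, 0.15, 0.28]
```

Run:
```python
from h import *
s=manip.state()
for a in(188,196,202,206,212,218,224,230,236):
    P=[651+131*np.cos(np.deg2rad(a)),136.5+131*np.sin(np.deg2rad(a)),110];print(a,np.round(P),rel(s,P).round(2).tolist())
```

```text
188 [521. 118. 110.] [-0.14, 0.15, 0.26]
196 [525. 100. 110.] [-0.03, 0.26, 0.26]
202 [530.  87. 110.] [0.06, 0.33, 0.28]
206 [533.  79. 110.] [0.13, 0.37, 0.29]
212 [540.  67. 110.] [0.23, 0.42, 0.31]
218 [548.  56. 110.] [0.33, 0.46, 0.33]
224 [557.  45. 110.] [0.43, 0.5, 0.37]
230 [567.  36. 110.] [0.54, 0.52, 0.4]
236 [578.  28. 110.] [0.64, 0.53, 0.44]
```

```bash
python3 -m pendant '{"slide":[[-0.05,0.08,0.1],[-0.1,0.15,0.2],[-0.1,0.17,0.27],[-0.05,0.22,0.27],[-0.03,0.26,0.27],[-0.03,0.26,0.27],[-0.03,0.26,0.27],[-0.03,0.26,0.27]],"turn":[-0.04,-0.08,-0.12,-0.16,-0.2,-0.2,-0.2,-0.2]}'
python3 - <<'E'
from h import *
s=manip.state();M=R.from_quat(s['eef_rot']).as_matrix();print(s['joints'].round(2),M.round(2))
for a in(196,202,206,212,218,224,230,236):
    P=[651+131*np.cos(np.deg2rad(a)),136.5+131*np.sin(np.deg2rad(a)),110];print(a,np.round(P),rel(s,P).round(2).tolist())
E
```

```text
time_s: 20.2
ee_pos: [527.6, 101.5, 121.0]
eef_rot: [0.97, 0.007, 0.242, -0.023]
force: [-0.0, -0.2, -0.4]
opening: 0.0
grip_force: 0.0
[-1.13  0.36  0.89  2.39 -1.37  0.17 -0.58] [[ 0.88  0.02  0.47]
 [ 0.   -1.    0.05]
 [ 0.47 -0.04 -0.88]]
196 [525. 100. 110.] [-0.06, 0.01, 0.07]
202 [530.  87. 110.] [-0.03, 0.12, 0.08]
206 [533.  79. 110.] [-0.0, 0.19, 0.09]
212 [540.  67. 110.] [0.05, 0.29, 0.12]
218 [548.  56. 110.] [0.1, 0.39, 0.14]
224 [557.  45. 110.] [0.17, 0.48, 0.17]
230 [567.  36. 110.] [0.24, 0.56, 0.21]
236 [578.  28. 110.] [0.33, 0.63, 0.25]
```

```bash
python3 -m pendant '{"slide":[[-0.03,0.05,0.08],[-0.03,0.12,0.09],[0,0.19,0.1],[0.05,0.29,0.12],[0.1,0.39,0.14],[0.17,0.48,0.17],[0.24,0.56,0.21],[0.33,0.63,0.25]],"turn":[0,0,0,0,0,0,0,0]}'
python3 - <<'E'
from h import *
s=manip.state();M=R.from_quat(s['eef_rot']).as_matrix();print(s['joints'].round(2),M.round(2))
d=get('top');v=np.array(s['ee_pos'][:2])-[651,136.5];print(np.rad2deg(np.arctan2(v[1],v[0]))%360,np.hypot(*v))
# search left post top: white blob along circle
g=d['img'].min(2).astype(int)
for a in range(118,172,3):
    p=proj(d,[651.2+133*np.cos(np.deg2rad(a)),136.5+133*np.sin(np.deg2rad(a)),128])[0].round().astype(int);print(a,g[p[1]-1:p[1]+2,p[0]-1:p[0]+2].mean().round(),end='; ')
E
```

```text
time_s: 20.87
ee_pos: [578.2, 27.8, 109.6]
eef_rot: [0.97, 0.005, 0.241, -0.024]
force: [-1.6, 0.8, 1.3]
opening: -0.0
grip_force: 1.0
[-0.64  0.37  0.56  2.29 -1.37  0.17 -0.4 ] [[ 0.88  0.02  0.47]
 [-0.   -1.    0.05]
 [ 0.47 -0.04 -0.88]]
236.17210732819683 130.84920772640595
118 63.0; 121 70.0; 124 84.0; 127 80.0; 130 108.0; 133 107.0; 136 124.0; 139 140.0; 142 156.0; 145 151.0; 148 155.0; 151 206.0; 154 193.0; 157 126.0; 160 123.0; 163 126.0; 166 149.0; 169 147.0;
```

Run:
```python
from h import *
s=manip.state()
for P in([560,50,140],[530,100,150],[528,145,150]):print(rel(s,P).round(2).tolist())
print('then')
s['ee_pos']=np.array([528,145,150])
for P in([530,190,150],[535,240,150],[548,238,150],[550,234,111]):print(rel(s,P).round(2).tolist())
```

```text
[-0.04, -0.22, -0.29]
[-0.22, -0.64, -0.46]
[-0.23, -1.02, -0.45]
then
[0.01, -0.37, 0.03]
[0.05, -0.79, 0.06]
[0.14, -0.77, 0.11]
[0.01, -0.72, 0.41]
```

```bash
python3 -m pendant '{"slide":[[-0.04,-0.22,-0.29],[-0.13,-0.43,-0.4],[-0.22,-0.64,-0.46],[-0.23,-1,-0.45],[-0.23,-1,-0.45],[-0.23,-1,-0.45],[-0.23,-1,-0.45],[-0.23,-1,-0.45]],"turn":[0,0,0,0,0,0,0,0]}'
python3 -m pendant '{"slide":[[0.01,-0.37,0.03],[0.05,-0.79,0.06],[0.05,-0.79,0.06],[0.05,-0.79,0.06],[0.14,-0.79,0.11],[0.14,-0.79,0.11],[0.01,-0.75,0.41],[0.01,-0.75,0.41]],"turn":[0,0,0,0,0,0,0,0]}'
python3 - <<'E'
from h import *
s=manip.state();M=R.from_quat(s['eef_rot']).as_matrix();print(s['joints'].round(2),M.round(2))
for a in(137,142,148,154,160,166,172,178,184,190,196,202,208,214,216):
    P=[651+132*np.cos(np.deg2rad(a)),136.5+132*np.sin(np.deg2rad(a)),110];print(a,np.round(P),rel(s,P).round(2).tolist())
E
```

```text
time_s: 21.58
ee_pos: [525.4, 146.1, 149.7]
eef_rot: [0.97, 0.007, 0.241, -0.023]
force: [-0.3, -0.5, 0.1]
opening: -0.001
grip_force: 0.0
time_s: 22.25
ee_pos: [544.8, 236.1, 106.5]
eef_rot: [0.971, 0.006, 0.238, -0.023]
force: [-0.9, 1.0, 0.2]
opening: -0.002
grip_force: 0.0
[-1.39  0.55  0.95  2.25 -1.15  0.23 -1.08] [[ 0.89  0.02  0.46]
 [ 0.   -1.    0.05]
 [ 0.46 -0.04 -0.89]]
137 [554. 227. 110.] [0.08, 0.08, 0.01]
142 [547. 218. 110.] [0.03, 0.15, -0.02]
148 [539. 206. 110.] [-0.03, 0.24, -0.06]
154 [532. 194. 110.] [-0.08, 0.34, -0.09]
160 [527. 182. 110.] [-0.12, 0.45, -0.12]
166 [523. 168. 110.] [-0.15, 0.56, -0.14]
172 [520. 155. 110.] [-0.17, 0.67, -0.15]
178 [519. 141. 110.] [-0.18, 0.78, -0.16]
184 [519. 127. 110.] [-0.18, 0.9, -0.17]
190 [521. 114. 110.] [-0.16, 1.01, -0.17]
196 [524. 100. 110.] [-0.14, 1.13, -0.16]
202 [529.  87. 110.] [-0.11, 1.24, -0.15]
208 [534.  75. 110.] [-0.06, 1.34, -0.13]
214 [542.  63. 110.] [-0.01, 1.44, -0.11]
216 [544.  59. 110.] [0.01, 1.47, -0.1]
```

```bash
python3 -m pendant '{"slide":[[0.06,0.1,0.0],[0.03,0.15,-0.02],[-0.03,0.24,-0.06],[-0.08,0.34,-0.08],[-0.12,0.45,-0.11],[-0.15,0.56,-0.13],[-0.17,0.67,-0.14],[-0.18,0.78,-0.15]],"turn":[0,0,0,0,0,0,0,0]}'
python3 - <<'E'
from h import *
s=manip.state();M=R.from_quat(s['eef_rot']).as_matrix();print(s['joints'].round(2),M.round(2))
v=np.array(s['ee_pos'][:2])-[651,136.5];print(np.rad2deg(np.arctan2(v[1],v[0]))%360,np.hypot(*v))
for a in(178,184,190,196,202,208,214,216):
    P=[651+132*np.cos(np.deg2rad(a)),136.5+132*np.sin(np.deg2rad(a)),110];print(a,np.round(P),rel(s,P).round(2).tolist())
E
```

```text
time_s: 22.92
ee_pos: [522.0, 140.8, 114.5]
eef_rot: [0.971, 0.006, 0.24, -0.023]
force: [1.0, 2.3, -0.9]
opening: 0.001
grip_force: 1.1
[-1.25  0.41  0.93  2.38 -1.36  0.17 -0.68] [[ 0.88  0.02  0.47]
 [ 0.   -1.    0.05]
 [ 0.47 -0.04 -0.88]]
178.0749584164544 129.02667335907853
178 [519. 141. 110.] [-0.04, -0.0, 0.02]
184 [519. 127. 110.] [-0.04, 0.11, 0.02]
190 [521. 114. 110.] [-0.03, 0.23, 0.02]
196 [524. 100. 110.] [-0.0, 0.34, 0.02]
202 [529.  87. 110.] [0.03, 0.45, 0.04]
208 [534.  75. 110.] [0.07, 0.56, 0.05]
214 [542.  63. 110.] [0.13, 0.66, 0.08]
216 [544.  59. 110.] [0.15, 0.69, 0.09]
```

```bash
python3 -m pendant '{"slide":[[-0.02,0.11,0.03],[-0.01,0.23,0.04],[0.01,0.34,0.05],[0.04,0.45,0.06],[0.07,0.55,0.07],[0.11,0.63,0.08],[0.14,0.68,0.09],[0.16,0.7,0.1]],"turn":[0,0,0,0,0,0,0,0]}'
python3 - <<'E'
from h import *
import pickle
s=manip.state();M=R.from_quat(s['eef_rot']).as_matrix();print(s['joints'].round(2),M.round(2))
d=get('top');pickle.dump(d,open('top3.pkl','wb'));v=np.array(s['ee_pos'][:2])-[651,136.5];print(np.rad2deg(np.arctan2(v[1],v[0]))%360,np.hypot(*v))
g=d['img'].min(2).astype(int)
for a in range(118,172,3):
    p=proj(d,[651.2+133*np.cos(np.deg2rad(a)),136.5+133*np.sin(np.deg2rad(a)),128])[0].round().astype(int);print(a,g[p[1]-1:p[1]+2,p[0]-1:p[0]+2].mean().round(),end='; ')
cv2.imwrite('pics/tc3.png',cv2.resize(d['img'][105:235,140:300],(738,600),interpolation=cv2.INTER_CUBIC))
for P in([520,85,120],[480,110,200],[490,140,200]):print(rel(s,P).round(2).tolist())
E
```

```text
time_s: 23.58
ee_pos: [548.3, 56.7, 113.8]
eef_rot: [0.971, 0.003, 0.237, -0.022]
force: [0.1, 0.2, 0.1]
opening: 0.002
grip_force: 0.2
[-0.87  0.35  0.72  2.35 -1.37  0.17 -0.48] [[ 0.89  0.02  0.46]
 [-0.   -1.    0.05]
 [ 0.46 -0.04 -0.89]]
217.856303039473 130.08677710682386
118 62.0; 121 76.0; 124 76.0; 127 81.0; 130 124.0; 133 189.0; 136 173.0; 139 119.0; 142 103.0; 145 141.0; 148 150.0; 151 141.0; 154 143.0; 157 143.0; 160 149.0; 163 127.0; 166 137.0; 169 132.0; [-0.19, -0.24, -0.14]
[-0.18, -0.48, -0.88]
[-0.1, -0.73, -0.83]
```

View pics/tc3.png

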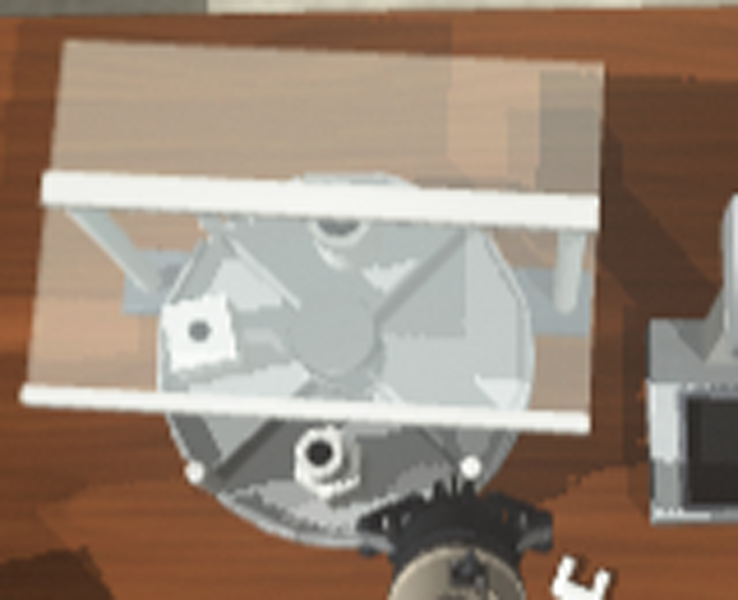

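Run:
```python
from h import *
import pickle
d=pickle.load(open('top3.pkl','rb'));s=manip.state()
c=lambda p:np.array(p)/4.6125+[140,105]
p=onz(d,c([(320,453)]),165)[0];print(p)
for P in([525,80,130],[520,100,180],[522,p[1],195]):print(rel(s,P).round(2).tolist())
```

```text
[563.02632623 140.10496021 165.        ]
[-0.11, -0.2, -0.2]
[0.04, -0.39, -0.58]
[0.11, -0.73, -0.67]
```

```bash
python3 -m pendant '{"slide":[[-0.11,-0.2,-0.2],[-0.11,-0.2,-0.2],[0.04,-0.39,-0.58],[0.04,-0.39,-0.58],[0.11,-0.73,-0.67],[0.11,-0.73,-0.67],[0.11,-0.73,-0.67],[0.11,-0.73,-0.67]],"turn":[0,0,0,0,0,0,0,0]}' 0 60
python3 - <<'E'
from h import *
s=manip.state();M=R.from_quat(s['eef_rot']).as_matrix();print(s['joints'].round(2),M.round(2))
d=get('wrist');cv2.imwrite('pics/w2.png',d['img'])
import pickle;pickle.dump(d,open('w2.pkl','wb'))
G=np.array([563,140,143])+19*M[:,2];print(G,rel(s,G).round(2),rel(s,[545,140,150]).round(2), proj(d,[563,140,165]))
E
```

```text
time_s: 24.3
ee_pos: [520.9, 145.7, 194.6]
eef_rot: [0.971, 0.008, 0.237, -0.023]
force: [-0.7, -0.3, 0.4]
opening: 1.003
grip_force: 0.0
[-1.65  0.42  1.44  2.31 -0.9   0.41 -1.1 ] [[ 0.89  0.03  0.46]
 [ 0.   -1.    0.05]
 [ 0.46 -0.04 -0.89]]
[571.74842922 140.9138131  126.15868379] [0.11 0.07 0.7 ] [0.01 0.07 0.42] [[273.55258657 182.92499523]]
```

View pics/w2.png

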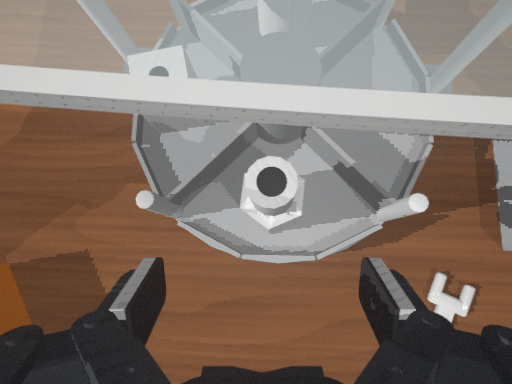

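```bash
python3 -m pendant '{"slide":[[0.1,0.07,0.2],[0.1,0.07,0.35],[0.1,0.07,0.45],[0.1,0.07,0.52],[0.1,0.07,0.58],[0.1,0.07,0.63],[0.1,0.07,0.66],[0.1,0.07,0.66]],"turn":[0,0,0,0,0,0,0,0]}' 0 60
python3 -m pendant '{"slide":[[0,0,0],[0,0,0],[0,0,0],[0,0,0],[0,0,0],[0,0,0],[0,0,0],[0,0,0]],"turn":[0,0,0,0,0,0,0,0]}' 1 60
python3 - <<'E'
from h import *
s=manip.state();M=R.from_quat(s['eef_rot']).as_matrix();print(s['joints'].round(2),M.round(2))
d=get('wrist');cv2.imwrite('pics/w3.png',d['img'])
for P in([0,0,8],[0,0,15],[0,0,30],[-70,0,30],[-70,-80,60]):print(P,rel(s,s['ee_pos']+np.array(P)).round(2).tolist())
E
```

```text
time_s: 25.02
ee_pos: [568.4, 136.1, 128.6]
eef_rot: [0.971, 0.004, 0.236, -0.022]
force: [-0.3, -0.7, -0.2]
opening: 0.998
grip_force: 0.0
time_s: 25.68
ee_pos: [568.9, 138.9, 129.4]
eef_rot: [0.971, 0.006, 0.237, -0.023]
force: [-2.4, 1.0, 5.3]
opening: 0.359
grip_force: 59.0
[-1.18  0.44  0.93  2.27 -1.12  0.25 -0.89] [[ 0.89  0.02  0.46]
 [ 0.   -1.    0.05]
 [ 0.46 -0.04 -0.89]]
[0, 0, 8] [0.03, -0.0, -0.06]
[0, 0, 15] [0.06, -0.01, -0.11]
[0, 0, 30] [0.12, -0.01, -0.22]
[-70, 0, 30] [-0.4, -0.02, -0.49]
[-70, -80, 60] [-0.29, 0.63, -0.74]
```

View pics/w3.png

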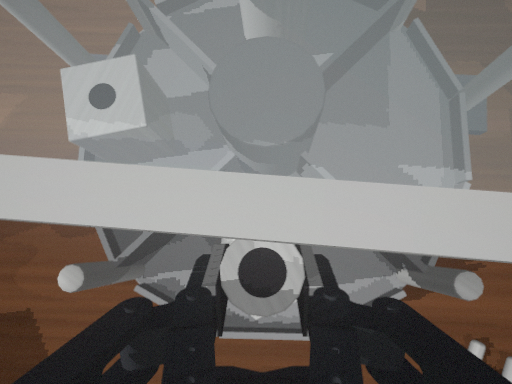

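Run:
```python
from h import *
s=manip.state()
for P in([567,139,135],[562,139,142],[553,139,153],[543,139,167],[533,139,182],[525,139,197],[520,139,205]):print(P,rel(s,P).round(2).tolist())
```

```text
[567, 139, 135] [0.01, -0.0, -0.05]
[562, 139, 142] [-0.0, -0.01, -0.12]
[553, 139, 153] [-0.03, -0.01, -0.24]
[543, 139, 167] [-0.05, -0.02, -0.38]
[533, 139, 182] [-0.06, -0.03, -0.53]
[525, 139, 197] [-0.07, -0.03, -0.67]
[520, 139, 205] [-0.07, -0.04, -0.75]
```

```bash
python3 -m pendant '{"slide":[[0.01,0,-0.03],[0.01,0,-0.06],[-0.0,-0.01,-0.12],[-0.03,-0.01,-0.24],[-0.05,-0.02,-0.38],[-0.06,-0.03,-0.53],[-0.07,-0.03,-0.67],[-0.07,-0.04,-0.75]],"turn":[0,0,0,0,0,0,0,0]}' 1 90
python3 - <<'E'
from h import *
s=manip.state();M=R.from_quat(s['eef_rot']).as_matrix();print(s['joints'].round(2),M.round(2))
for P in([525,100,205],[530,60,200],[535,20,195]):print(P,rel(s,P).round(2).tolist())
E
```

```text
time_s: 26.4
ee_pos: [516.9, 140.4, 203.4]
eef_rot: [0.972, 0.008, 0.235, -0.021]
force: [-0.7, -1.3, -5.9]
opening: 0.349
grip_force: 90.4
[-1.69  0.34  1.46  2.31 -0.67  0.38 -1.3 ] [[ 0.89  0.03  0.46]
 [ 0.01 -1.    0.04]
 [ 0.46 -0.04 -0.89]]
[525, 100, 205] [0.06, 0.34, 0.0]
[530, 60, 200] [0.08, 0.67, 0.04]
[535, 20, 195] [0.1, 1.01, 0.09]
```

```bash
python3 -m pendant '{"slide":[[0.03,0.1,0],[0.05,0.3,0],[0.08,0.5,0.02],[0.1,0.7,0.04],[0.1,0.9,0.06],[0.1,1,0.08],[0.1,1,0.08],[0.1,1,0.08]],"turn":[0,0,0,0,0,0,0,0]}'
python3 -m pendant '{"slide":[[0.05,0.1,0],[0.1,0.3,0],[0.13,0.5,0.02],[0.15,0.7,0.04],[0.15,0.9,0.06],[0.15,1,0.08],[0.15,1,0.08],[0.15,1,0.08]],"turn":[0,0,0,0,0,0,0,0]}'
python3 - <<'E'
from h import *
s=manip.state();M=R.from_quat(s['eef_rot']).as_matrix();print(s['joints'].round(2),M.round(3))
for P in([586,-156,180],[586,-156,140],[586,-156,120]):print(P,rel(s,P).round(2).tolist())
E
```

```text
time_s: 27.07
ee_pos: [536.2, 18.5, 196.1]
eef_rot: [0.972, 0.004, 0.236, -0.023]
force: [-0.7, 0.7, -4.4]
opening: 0.35
grip_force: 91.1
time_s: 27.73
ee_pos: [559.9, -99.5, 190.8]
eef_rot: [0.972, 0.005, 0.236, -0.022]
force: [0.6, 0.3, -5.0]
opening: 0.349
grip_force: 91.0
[-0.67  0.24  0.92  2.24 -0.88  0.42 -0.61] [[ 0.889  0.021  0.458]
 [ 0.    -0.999  0.046]
 [ 0.458 -0.041 -0.888]]
[586, -156, 180] [0.15, 0.48, 0.16]
[586, -156, 140] [-0.0, 0.49, 0.45]
[586, -156, 120] [-0.08, 0.5, 0.6]
```

Now above the nest, then check with the wrist and side cameras.

```bash
python3 -m pendant '{"slide":[[0.03,0.1,0.03],[0.08,0.25,0.08],[0.12,0.4,0.12],[0.15,0.48,0.16],[0.1,0.48,0.25],[0.05,0.49,0.35],[0.01,0.49,0.43],[0.01,0.49,0.43]],"turn":[0,0,0,0,0,0,0,0]}'
python3 - <<'E'
from h import *
s=manip.state();M=R.from_quat(s['eef_rot']).as_matrix();print(s['joints'].round(2),M.round(3))
d=get('side');e=get('top')
a=cv2.resize(d['img'][110:250,270:390],(400,467),interpolation=cv2.INTER_CUBIC)
b=cv2.resize(e['img'][140:245,260:380],(400,350),interpolation=cv2.INTER_CUBIC)
im=np.zeros((467,800,3),np.uint8);im[:,:400]=a;im[:350,400:]=b;cv2.imwrite('pics/n1.png',im)
import pickle;pickle.dump((d,e,s),open('n1.pkl','wb'))
for P in([586,-156,120],):print(P,rel(s,P).round(2).tolist())
E
```

```text
time_s: 28.4
ee_pos: [585.3, -152.9, 141.3]
eef_rot: [0.972, 0.007, 0.234, -0.023]
force: [-0.9, 0.2, -5.7]
opening: 0.349
grip_force: 91.1
[-0.34  0.39  0.7   2.18 -1.18  0.45 -0.24] [[ 0.89   0.025  0.455]
 [ 0.003 -0.999  0.049]
 [ 0.455 -0.042 -0.889]]
[586, -156, 120] [-0.08, 0.03, 0.16]
```

View pics/n1.png

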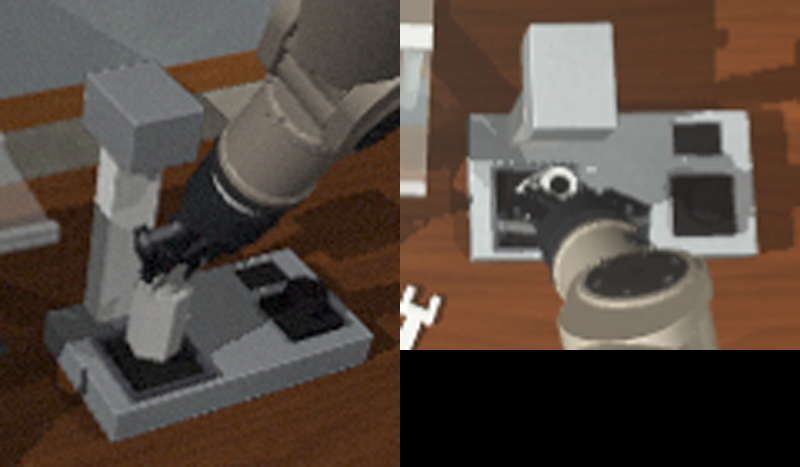

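Run:
```python
from h import *
import pickle
d,e,s=pickle.load(open('n1.pkl','rb'))
print('pillar top', onz(e,[[260+162*.3,140+183*.3]],177))
print('pillar bottom', onz(d,[[270+155*.3,110+350*.3]],62))
print('nest side',onz(d,np.array([(97,345),(163,322),(218,373),(150,403)])*.3+[270,110],44).round(0))
print('key side',onz(d,np.array([(307,297)])*.3+[270,110],76).round(0))
```

```text
pillar top [[ 582.98215614 -160.01703321  177.        ]]
pillar bottom [[ 569.40805348 -148.79893096   62.        ]]
nest side [[ 612. -112.   44.]
 [ 618. -187.   44.]
 [ 536. -200.   44.]
 [ 526. -122.   44.]]
key side [[ 568. -316.   76.]]
```

```bash
python3 -m pendant '{"slide":[[-0.02,0,0.04],[-0.04,0,0.08],[-0.05,0.01,0.11],[-0.06,0.01,0.125],[-0.07,0.01,0.135],[-0.075,0.01,0.145],[-0.08,0.01,0.152],[-0.08,0.01,0.155]],"turn":[0,0,0,0,0,0,0,0]}'
python3 -c "
from h import *
s=manip.state();print(s['joints'].round(2),R.from_quat(s['eef_rot']).as_matrix().round(3))"
```

```text
time_s: 29.17
ee_pos: [586.5, -156.6, 123.0]
eef_rot: [0.971, 0.005, 0.237, -0.023]
force: [-0.0, 0.2, -6.0]
opening: 0.349
grip_force: 91.1
[-0.27  0.42  0.63  2.19 -1.28  0.42 -0.15] [[ 0.888  0.021  0.46 ]
 [-0.    -0.999  0.046]
 [ 0.46  -0.041 -0.887]]
```

Expect contact at about 119–120; go down in small steps.

```bash
python3 -m pendant '{"slide":[[-0.003,0,0.006],[-0.006,0,0.011],[-0.008,0,0.015],[-0.01,0,0.02],[-0.01,0,0.02],[-0.01,0,0.02],[-0.01,0,0.02],[-0.01,0,0.02]],"turn":[0,0,0,0,0,0,0,0]}' | grep -E 'pos|force'
python3 -m pendant '{"slide":[[-0.001,0,0.002],[-0.003,0,0.004],[-0.004,0,0.007],[-0.004,0,0.007],[-0.004,0,0.007],[-0.004,0,0.007],[-0.004,0,0.007],[-0.004,0,0.007]],"turn":[0,0,0,0,0,0,0,0]}'| grep -E 'pos|force|rot'
```

```text
ee_pos: [586.6, -156.5, 120.4]
force: [-0.2, 0.9, -5.9]
grip_force: 91.1
ee_pos: [586.7, -156.4, 119.6]
eef_rot: [0.971, 0.006, 0.237, -0.023]
force: [-0.9, 1.5, -1.0]
grip_force: 91.1
```

```bash
python3 -m pendant '{"slide":[[-0.002,0,0.003],[-0.003,0,0.005],[-0.003,0,0.005],[-0.003,0,0.005],[-0.003,0,0.005],[-0.003,0,0.005],[-0.003,0,0.005],[-0.003,0,0.005]],"turn":[0,0,0,0,0,0,0,0]}'| grep -E 'pos|force|rot'
python3 -m pendant '{"slide":[[0,0,0],[0,0,0],[0,0,0],[0,0,0],[0,0,0],[0,0,0],[0,0,0],[0,0,0]],"turn":[0,0,0,0,0,0,0,0]}' 0.3 40
python3 - <<'E'
from h import *
s=manip.state();d=get('wrist')
for P in([530,-156,150],[530,-156,200]):print(P,rel(s,P).round(2).tolist())
e=get('side');a=e['img'][110:250,270:390]
import pickle;pickle.dump((d,e,s),open('n2.pkl','wb'))
E
```

```text
ee_pos: [587.1, -156.4, 119.6]
eef_rot: [0.971, 0.005, 0.238, -0.023]
force: [-4.0, 0.9, 5.2]
grip_force: 92.0
time_s: 31.83
ee_pos: [586.5, -156.4, 118.7]
eef_rot: [0.971, 0.005, 0.237, -0.023]
force: [0.2, 0.6, 0.4]
opening: 0.701
grip_force: 0.0
[530, -156, 150] [-0.3, -0.02, -0.45]
[530, -156, 200] [-0.11, -0.04, -0.82]
```

```bash
python3 -m pendant '{"slide":[[0,0,-0.1],[0,0,-0.3],[0,0,-0.5],[0,0,-0.7],[0,0,-0.9],[0,0,-1],[0,0,-1],[0,0,-1]],"turn":[0,0,0,0,0,0,0,0]}' 0 | grep -E 'pos|force|rot'
python3 - <<'E'
from h import *
s=manip.state();M=R.from_quat(s['eef_rot']).as_matrix();print(s['joints'].round(2),M.round(3))
d=get('wrist');e=get('top')
a=cv2.resize(d['img'],(440,330));b=cv2.resize(e['img'][140:245,260:380],(360,315),interpolation=cv2.INTER_CUBIC)
im=np.zeros((330,800,3),np.uint8);im[:,:440]=a;im[:315,440:]=b;cv2.imwrite('pics/n3.png',im)
for P in([545,-240,200],[583,-320,130],[583,-320,95]):print(P,rel(s,P).round(2).tolist())
# pillar top centre from top image: predicted pixel vs dark hole
p=proj(e,[577,-156,155])[0];x,y=p.round().astype(int);g=e['img'].max(2)[y-8:y+9,x-8:x+9];print(p);print(g)
E
```

```text
ee_pos: [531.8, -161.2, 225.6]
eef_rot: [0.971, 0.006, 0.238, -0.023]
force: [0.3, 0.3, -0.5]
grip_force: 0.0
[-0.59  0.14  0.98  2.22 -0.71  0.5  -0.64] [[ 0.887  0.023  0.461]
 [ 0.001 -0.999  0.048]
 [ 0.462 -0.042 -0.886]]
[545, -240, 200] [-0.0, 0.67, 0.21]
[583, -320, 130] [0.01, 1.36, 0.84]
[583, -320, 95] [-0.12, 1.38, 1.1]
[306.23922687 198.02888349]
[[110 109  99 115  95  85  99  94  82  81  81  83 100  94 106 125 144]
 [ 77  76  72  78  94 116 177 176 172 164  80  65  78  86 109 122 144]
 [ 53  54  86 125 143 170 196 235 232 230 212 111  51  66  85 116 143]
 [118 191 194 168 176 182 146 184 184 226 239 215  64  50  74 117 145]
 [216 226 225 166 162 157  79  71  78 138 193 225 169  45  72 110 147]
 [236 227 192 205 201 110  51  52  53  55 102 220 212  46  72 104 148]
 [237 210 192 225 221  86  50  51  50  50  75 221 215  59  81 104 147]
 [231 205 206 231 224 115  51  50  50  52  94 223 218  54  84 105 147]
 [227 207 209 231 226 199 108  51  55 117 195 224 190  45  71 104 145]
 [227 220 207 215 218 227 202 188 189 204 222 216 155  47  60  96 144]
 [245 237 204 202 202 211 232 224 226 222 191 177 148  48  58  94 144]
 [251 251 240 197 190 182 197 171 185 175 203 179 147  47  66  94 146]
 [243 249 245 211 181 170 155 134 157 187 213 248 224  48  71  93 148]
 [215 233 242 239 237 237 244 238 231 235 232 230 166  48  59  95 149]
 [195 208 228 242 245 246 251 246 241 220 178 106  54  47  50  91 137]
 [193 195 202 221 238 248 245 222 189 134  71  47  47  48  53  90 133]
 [193 194 194 196 214 223 188 135  94  60  46  47  46  47  57 113 138]]
```

```bash
python3 -m pendant '{"slide":[[0,0.2,0.03],[0,0.4,0.1],[0,0.67,0.21],[0,0.8,0.35],[0,0.9,0.5],[0,1,0.6],[0,1,0.6],[0,1,0.6]],"turn":[0,0,0,0,0,0,0,0]}' 1 60| grep -E 'pos|force|rot'
python3 - <<'E'
from h import *
s=manip.state();M=R.from_quat(s['eef_rot']).as_matrix();print(s['joints'].round(2),M.round(3))
for P in([583,-320,105],[583,-320,90],):print(P,rel(s,P).round(3).tolist())
E
```

```text
ee_pos: [566.1, -279.0, 154.2]
eef_rot: [0.972, 0.005, 0.235, -0.023]
force: [-0.4, 1.4, 0.3]
grip_force: 0.0
[-0.1   0.45  0.75  2.08 -1.16  0.64 -0.08] [[ 0.89   0.02   0.456]
 [-0.002 -0.999  0.046]
 [ 0.457 -0.042 -0.889]]
[583, -320, 105] [-0.061, 0.362, 0.413]
[583, -320, 90] [-0.118, 0.367, 0.524]
```

```bash
python3 -m pendant '{"slide":[[0.05,0.15,0.1],[0.05,0.3,0.15],[0,0.36,0.25],[-0.05,0.37,0.35],[-0.08,0.37,0.44],[-0.1,0.37,0.5],[-0.118,0.367,0.52],[-0.118,0.367,0.524]],"turn":[0,0,0,0,0,0,0,0]}'| grep -E 'time|pos|force|rot'
python3 - <<'E'
from h import *
s=manip.state()
for z in(84,82,80,78,76):print(z,rel(s,[583,-320,z]).round(3).tolist())
E
```

```text
time_s: 34.03
ee_pos: [583.9, -318.5, 92.0]
eef_rot: [0.971, 0.006, 0.236, -0.023]
force: [-0.8, 0.1, 0.6]
grip_force: 0.0
84 [-0.037, 0.015, 0.055]
82 [-0.045, 0.016, 0.07]
80 [-0.053, 0.017, 0.085]
78 [-0.06, 0.017, 0.099]
76 [-0.068, 0.018, 0.114]
```

```bash
python3 -m pendant '{"slide":[[-0.01,0.005,0.015],[-0.02,0.01,0.03],[-0.03,0.012,0.045],[-0.037,0.015,0.055],[-0.045,0.016,0.07],[-0.053,0.017,0.085],[-0.053,0.017,0.085],[-0.053,0.017,0.085]],"turn":[0,0,0,0,0,0,0,0]}'| grep -E 'time|pos|force|rot'; python3 -m pendant '{"slide":[[-0.004,0,0.007],[-0.008,0,0.015],[-0.011,0,0.022],[-0.011,0,0.022],[-0.011,0,0.022],[-0.011,0,0.022],[-0.011,0,0.022],[-0.011,0,0.022]],"turn":[0,0,0,0,0,0,0,0]}'| grep -E 'time|pos|force|rot'
```

```text
time_s: 34.7
ee_pos: [583.3, -321.2, 80.2]
eef_rot: [0.971, 0.005, 0.237, -0.023]
force: [-0.3, 0.3, -0.3]
grip_force: 0.0
time_s: 35.37
ee_pos: [583.4, -321.1, 77.4]
eef_rot: [0.971, 0.006, 0.237, -0.022]
force: [-1.5, -0.4, 1.6]
grip_force: 0.7
```

```bash
python3 -m pendant '{"slide":[[-0.004,0,0.007],[-0.008,0,0.015],[-0.01,0,0.019],[-0.01,0,0.019],[-0.01,0,0.019],[-0.01,0,0.019],[-0.01,0,0.019],[-0.01,0,0.019]],"turn":[0,0,0,0,0,0,0,0]}'| grep -E 'time|pos|force|rot'; python3 -m pendant '{"slide":[[-0.002,0,0.004],[-0.004,0,0.007],[-0.004,0,0.007],[-0.004,0,0.007],[-0.004,0,0.007],[-0.004,0,0.007],[-0.004,0,0.007],[-0.004,0,0.007]],"turn":[0,0,0,0,0,0,0,0]}'| grep -E 'time|pos|force|rot'
```

```text
time_s: 36.03
ee_pos: [583.4, -321.0, 74.8]
eef_rot: [0.971, 0.005, 0.237, -0.022]
force: [-0.5, -1.8, 2.6]
grip_force: 1.3
time_s: 36.7
ee_pos: [583.5, -321.2, 74.5]
eef_rot: [0.971, 0.005, 0.237, -0.022]
force: [-2.6, -0.3, 6.9]
grip_force: 4.0
```

```bash
for k in 1; do python3 -m pendant '{"slide":[[0,0,0],[0,0,0],[0,0,0],[0,0,0],[0,0,0],[0,0,0],[0,0,0],[0,0,0]],"turn":[0,0,0,0,0,0,0,0]}'| grep -E 'time|pos|force'; done; python3 -m pendant '{"slide":[[0,0,0],[0,0,0],[0,0,0],[0,0,0],[0,0,0],[0,0,0],[0,0,0],[0,0,0]],"turn":[0,0,0,0,0,0,0,0]}'| grep -E 'time|pos|force'
```

```text
time_s: 37.37
ee_pos: [583.5, -321.1, 74.4]
force: [-2.1, -0.5, 7.5]
grip_force: 4.0
time_s: 38.03
ee_pos: [583.6, -321.1, 74.5]
force: [-2.8, -0.2, 8.0]
grip_force: 4.0
```

```bash
python3 -m pendant '{"slide":[[-0.008,0,0.015],[-0.015,0,0.03],[-0.023,0,0.045],[-0.03,0,0.06],[-0.032,0,0.065],[-0.032,0,0.065],[-0.032,0,0.065],[-0.032,0,0.065]],"turn":[0,0,0,0,0,0,0,0]}'| grep -E 'time|pos|force|rot'; python3 -c "
from h import *
s=manip.state();print(rel(s,[582,-321,120]).round(3))"
```

```text
time_s: 38.7
ee_pos: [583.9, -321.4, 67.7]
eef_rot: [0.971, 0.005, 0.239, -0.022]
force: [-11.4, 3.2, 24.9]
grip_force: 12.1
[ 0.188 -0.022 -0.393]
```

```bash
python3 -m pendant '{"slide":[[0.03,0,-0.06],[0.06,0,-0.13],[0.1,0,-0.2],[0.15,0,-0.3],[0.19,-0.02,-0.39],[0.19,-0.02,-0.5],[0.19,-0.02,-0.6],[0.19,-0.02,-0.6]],"turn":[0,0,0,0,0,0,0,0]}'| grep -E 'time|pos|force|rot'
python3 -m pendant '{"slide":[[0,0,0],[0,0,0],[0,0,0],[0,0,0],[0,0,0],[0,0,0],[0,0,0],[0,0,0]],"turn":[0,0,0,0,0,0,0,0]}'| grep -E 'time|pos|force'
python3 - <<'E'
from h import *
e=get('top');p=proj(e,[581,-156,155])[0];x,y=p.round().astype(int);g=e['img'].max(2)[y-6:y+7,x-6:x+7];print(p);print(g)
E
```

```text
time_s: 39.37
ee_pos: [570.3, -321.8, 140.9]
eef_rot: [0.971, 0.005, 0.237, -0.022]
force: [-0.4, -0.6, 1.1]
grip_force: 0.0
time_s: 40.03
ee_pos: [570.6, -321.4, 139.4]
force: [-0.0, 0.2, -0.7]
grip_force: 0.0
[306.18755765 196.74239482]
[[ 72  74  91 111 163 153 149 142  73  59  71  85  97]
 [ 86 127 131 143 167 213 209 205 185  97  50  66  76]
 [195 169 148 146 118 160 160 199 222 187  56  51  64]
 [226 166 149 128  70  67  70 119 177 216 145  46  64]
 [193 208 201  98  51  51  51  56 103 220 206  47  64]
 [193 226 222  87  52  52  52  53  75 222 216  59  72]
 [208 232 225 117  52  50  52  54  95 225 219  55  77]
 [210 232 227 201 108  52  57 119 196 225 190  47  64]
 [208 216 220 227 203 190 191 205 224 212 138  46  57]
 [205 203 203 212 233 225 227 224 191 161 118  46  57]
 [228 196 187 184 197 172 186 166 157 141 119  48  64]
 [231 197 171 161 144 120 137 142 160 228 189  49  72]
 [227 222 216 214 222 214 204 208 206 200 138  49  62]]
```

The pillar is still standing in place and the arm is clear of everything, so I'm handing in.

```bash
python3 -c "
from workcell import manip
print(manip.hand_in())"
```

```text
the job is handed in; nothing more can be done
None
```

The job is handed in at about 40 s: the pillar stands in the nest, the key was held at its first click (about 1.3 s), pressed fully and released, and the bolt bin and wrench were never touched; the hand-in returned no verdict, and I did not re-check the tube, the block or the key's final height.

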